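# Press the tilting burning board down to its index mark

### The arm

A 7-joint arm with a two-finger parallel gripper is mounted at the origin on the work surface. World frame = base frame: x ahead of the robot, y to its left, z up, the work surface at z = 0. Lengths are in m, angles in rad, forces in N, time in s.
With the tool pointing down it reaches from about 0.4 to 0.875 m from the base axis. Payload 19.3 kg.
Tool frame: the origin (TCP) lies where the fingers leave the gripper's body, on its centre line; the fingertips stand bot.tip_reach ahead of it and the grasp point (between the pads) lies 54 mm ahead of it (bot.tip_reach is the distance from the TCP to the fingertips, in m); z points along the fingers, y is the line along which they close (so a half turn about z gives the same grasp; the last joint's range is limited). The gripper opens to 85 mm and grips with 20 to 120 N. Pads are 22 mm wide; open, the fingers measure 114 mm over their backs; the gripper's body (76 mm by 85 mm) begins 54 mm behind the grasp point. The pads swing forward as they close: fully open they stand 13 mm farther back than shut.
Start: joints at [1.082, 0.521, -0.036, 1.599, 0.021, 1.021, -0.113], TCP at [0.254, -0.571, 0.304] pointing down, gripper open.
Joint ranges: [-2.91, 2.91], [-0.3, 2.13], [-1.5, 1.42], [0.17, 2.43], [-1.26, 4.41], [0.16, 1.93], [-2.52, 2.52]. Speed limits (rad/s): [1.89, 1.89, 2.39, 2.39, 3.01, 3.01, 3.01].

### API

Orientations are given as [roll, pitch, yaw] about the fixed x, y, z axes, in that order (R = Rz(yaw) Ry(pitch) Rx(roll)).
In Python, from workcell import bot gives the robot as it stands. The module is installed in compiled form; this text tells all that it offers.
- The arm moves only by the shell command python3 -m jog 'ROWS' [FORCE]. ROWS is JSON, a list that holds one entry, the list of rows, each a list of 7 numbers: the shift along the tool's x, y, z in mm, then the turn, a rotation vector about the tool's x, y, z in rad, then the opening, from 0 (shut) to 1 (fully open). In form: [[[tx, ty, tz, wx, wy, wz, fingers], ...]]. A call has 1 to 5 rows; each row shifts and turns the commanded pose from where the row before left it, along the tool's axes as they then stand; what a row does not reach is not made up. A row lasts 1/10 s, in which the tool goes at most 50 mm and 8.59 degrees, less where a joint would pass 70% of its speed; a pose out of reach is approached as far as the arm can. A call is refused whole if a number of a shift passes 50 or a number of a turn 0.15, either way. A call with a gripper value outside its range is refused whole. The fingers move at their own pace and stop on an object; FORCE is the grip in N (left out, the last holds). Time passes only in rows, so rows that do not move let the fingers close. It gives the time, the measured TCP pose, the force, the opening and the grip force at its end, in the units of the state.
- bot.observe(): the state, without advancing time (a new reading comes with each control period).
- bot.grab_frame(name): name is "scene" or "top" or "wrist"; returns a dict with "img" (480x640x3 uint8, red, green, blue), "intrinsics" (3x3 intrinsics, pixels), "R" (3x3) and "t" (3): a world point X has camera coordinates R X + t; the wrist camera has in their place "tool_from_camera" (4x4, takes a point from camera to tool coordinates, whose origin is the TCP and whose axes are the flange's). Camera axes: x right, y down, z forward; pixel columns grow to the right and rows downward; lengths in m; the calibration is good to about 2 mm. A picture is of the moment at which its call begins: read the wrist's pose just before it. There is no depth.
- bot.job_done(): hands the job in; it is judged then, once.
Trained networks look in a picture, given as the dict that the camera call returned (one of the last four; its "shot" number tells which), for a name from the list of things; names that differ only in an ending like _2 or _b are one class to them, and where a whole thing is asked for, a point or a joint stands for the part that bears it (a point fixed in the world has none). Each returns a list of dicts, best first, with "conf" (0 to 1); they miss things now and then, are a little off and sometimes report something else, mostly with a low value. They report only what shows in the picture. A call takes as long as a camera call.
- bot.trace(query, picture): "region" (480x640 bool, what is visible of it).
- bot.spot_point(query, picture): "xyz" ([x, y, z] in m, in world coordinates, good to about 4 mm: a listed point, or the origin of a listed thing).
The state is a dict: "clock": time; "qpos": joint angles; "qd": joint speeds; "joint_efforts": joint torques, N m; "position": TCP position; "tool_rot": TCP orientation; "force": force on the tool from outside, world axes, zero at the start; "moment": the same for the moment, N m; "grip_width": finger opening in m; "finger_force": force on a finger pad.
Only numpy, scipy, OpenCV 4.12 (cv2) and the standard library are available. Lean on these libraries where they do the work, as an engineer would, in place of code of your own. Each camera call takes 0.05 s, during which the arm holds its last target. There are 200 camera calls.

### The job

Set the slope of the tilting work board for wood burning: with the fingertips, press one of its two raised upper corners down until the pointer on the board's side stands at the index mark on the curved scale, without going past it, then let go; the board stays where it is left. Do not grip or lift the board, do not touch the oak slab clipped in its middle (the drawing smudges), and leave the index, the pencil pot, sanding block and oil bottle where they stand.

Things in the scene. Friction and masses are not known exactly. Their poses are not given: they have to be found in the camera images.
- tilt_rest: Fixed plywood base of the tilting work rest, 320 mm (its x) by 450 mm (its y), top face 20 mm above the bench; origin on the bench at its centre. The board's sprung hinge runs level along its y axis, 135 mm to the -x side of the origin and 36 mm above the bench; the curved scale stands along its -y edge; the board's raised edge is towards +x.
- tilt_board: Hinged plywood board, 12 mm thick, 380 mm wide, upper edge 280 mm up the slope from the hinge axis; underside in line with the axis. Origin on the underside at mid-width, 200 mm from the axis; x up the slope, z square to it. Starts at a 32 to 36 degree slope, 11 to 22 at the mark. Pressed at a corner point it yields at about 9 N, rising to 13 N against springs; it stays where it is let go.
- corner_left (a point): Top face of the board's left upper corner (tilt_rest's +y side), in the middle of a 56 mm square steel corner plate: 250 mm from the hinge axis up the slope, 30 mm from the upper edge, 35 mm from the side edge. Its z axis is square to the board, x points up the slope. 150 to 170 mm above the bench at the start; moves down in an arc about the hinge. Open space beside it.
- corner_right (a point): The same on the right upper corner (tilt_rest's -y side), beside the curved scale.
- pointer_tip (a point): Tip of the small dark steel pointer that stands out sideways from the board's right edge across the rim of the scale, 240 mm from the hinge axis up the slope and 6 mm above the plane of the board's underside; it turns with the board.
- index_mark (a point): Black line on the index rider: a brass slide with a thumbscrew, 10 mm high, on the rim of the curved aluminium scale (12 mm thick, rim radius 235 mm about the hinge axis, a line every 2 degrees). As far from the axis as the pointer tip; on the mark, the two points are level, side by side. z axis: line of the pointer's travel, upwards. Set elsewhere each time, not to be moved.
- slab_top (a point): Centre of the top face of the live-edge oak slab with a dark fern drawing, 222 mm up the slope by about 205 mm wide, 20 mm thick, clipped on the middle of the board (it ends about 50 mm inward of the corner points). Not to be touched. 140 mm from the hinge axis up the slope, 20 mm above the board's face; axes as at corner_left.
- pencil_pot: Steel pot with pencils, 72 mm wide, 85 mm high, 150 mm with the pencils; loose; origin at the centre of its underside.
- sanding_block: Cork sanding block 75 x 115 x 33 mm, loose; origin at the centre of its underside.
- oil_bottle: Amber bottle, 58 mm wide, 150 mm high, loose; origin at the centre of its underside.

How it is judged:
On the way:
1. the fingers press the board down to the index mark (pointer within 6 mm of it) (contact force between the fingers and tilt_board above 1 N and z of pointer_tip in the frame of index_mark between -0.006 and 0.006 m), for 0.1 s.
At the end, for the whole second after the job is handed in: The board has been let go and is at rest with its pointer within 5 mm (1.2 degrees) of the index mark's line, that is within the height of the rider (z of pointer_tip in the frame of index_mark between -0.005 and 0.005 m and angular speed of tilt_board below 0.01 rad/s); the robot touches nothing.
It fails at once if the pointer is pressed more than 8 mm past the index mark (z of pointer_tip in the frame of index_mark below -0.008 m).
It fails at once if the board is gripped or pushed from beneath, or lifted above where it stood (angle between tilt_board's own z axis and vertical above 0.653 rad or contact force between any of the fingers, the arm and tilt_board_c3 above 0.5 N).
It fails at once if the oak slab is touched (contact force between any of the fingers, the arm and tilt_board_c2 above 0.5 N).
It fails at once if the index rider is shifted on the scale (distance of index_mark from where it was at the start of the episode above 0.003 m).
It fails at once if the pencil pot, sanding block or oil bottle is moved by more than 20 mm (distance of any of pencil_pot, sanding_block, oil_bottle from where it was at the start of the episode above 0.02 m).
It also fails if it takes over 45 s, if anything falls off the work surface, if the arm or the gripper's body presses on something with over 40 N, if the wrist force passes 120 N, or if a joint passes its speed limit or range.

## Working session

There is one attempt and no reset: what is moved stays moved. The work goes in short steps, Python scripts to look and compute and a shell command to move; the robot and the scene stay as the last step left them, time stands still between calls to the robot, and variables do not carry over. Pictures are saved under pics/ and viewed, at most 10 in all, crops included, and the job is handed in when it is done.

```bash
mkdir -p pics
python3 - <<'E'
from workcell import bot
import cv2,numpy as np
s=bot.observe();print({k:np.round(v,3) for k,v in s.items()},bot.tip_reach)
for c in ("scene","top"):
    f=bot.grab_frame(c);cv2.imwrite(f"pics/{c}0.png",f["img"][:,:,::-1])
    for q in ["tilt_rest","tilt_board","corner_left","corner_right","pointer_tip","index_mark","slab_top","pencil_pot","sanding_block","oil_bottle"]:
        r=bot.spot_point(q,f)
        print(c,q,[(np.round(d["xyz"],3),round(d["conf"],2)) for d in r[:2]])
E
```

```text
{'clock': np.float64(0.0), 'qpos': array([ 1.082,  0.522, -0.036,  1.6  ,  0.021,  1.021, -0.113]), 'qd': array([ 0.001, -0.   ,  0.001, -0.001, -0.   ,  0.001,  0.001]), 'joint_efforts': array([-0.0000e+00, -9.2708e+01,  1.9790e+00, -3.6992e+01,  1.8000e-02,
        8.0000e-03,  0.0000e+00]), 'position': array([ 0.254, -0.571,  0.303]), 'tool_rot': array([-3.14 ,  0.   ,  0.419]), 'force': array([-1.159, -0.537, -1.275]), 'moment': array([ 0.038, -0.006,  0.018]), 'finger_force': np.float64(0.0), 'grip_width': np.float64(0.086)} 0.0726
scene tilt_rest [(array([ 0.494, -0.037,  0.002]), 0.66)]
scene tilt_board [(array([ 0.524, -0.036,  0.149]), 0.76)]
scene corner_left [(array([0.569, 0.113, 0.19 ]), 0.78)]
scene corner_right [(array([ 0.54 , -0.196,  0.189]), 0.76)]
scene pointer_tip [(array([ 0.533, -0.248,  0.18 ]), 0.86)]
scene index_mark [(array([ 0.563, -0.258,  0.13 ]), 0.38)]
scene slab_top [(array([ 0.454, -0.034,  0.143]), 0.88)]
scene pencil_pot [(array([0.449, 0.302, 0.001]), 0.58)]
scene sanding_block [(array([ 0.777,  0.019, -0.003]), 0.87), (array([0.645, 0.301, 0.002]), 0.65)]
scene oil_bottle [(array([0.645, 0.303, 0.002]), 0.96)]
top tilt_rest [(array([ 0.494, -0.033,  0.002]), 0.71)]
top tilt_board [(array([ 0.523, -0.037,  0.151]), 0.69)]
top corner_left [(array([0.569, 0.112, 0.192]), 0.77)]
top corner_right [(array([ 0.544, -0.197,  0.196]), 0.84)]
top pointer_tip [(array([ 0.534, -0.253,  0.18 ]), 0.68)]
top index_mark [(array([ 0.558, -0.256,  0.13 ]), 0.53)]
top slab_top [(array([ 0.455, -0.036,  0.141]), 0.81), (array([ 0.562, -0.258,  0.129]), 0.55)]
top pencil_pot [(array([0.452, 0.306, 0.004]), 0.56)]
top sanding_block [(array([0.775, 0.016, 0.001]), 0.87)]
top oil_bottle [(array([0.644, 0.302, 0.002]), 0.95)]
```

View pics/scene0.png

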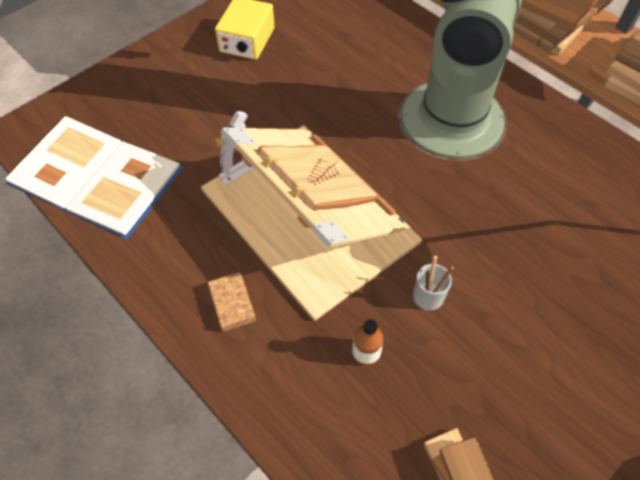

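View pics/top0.png

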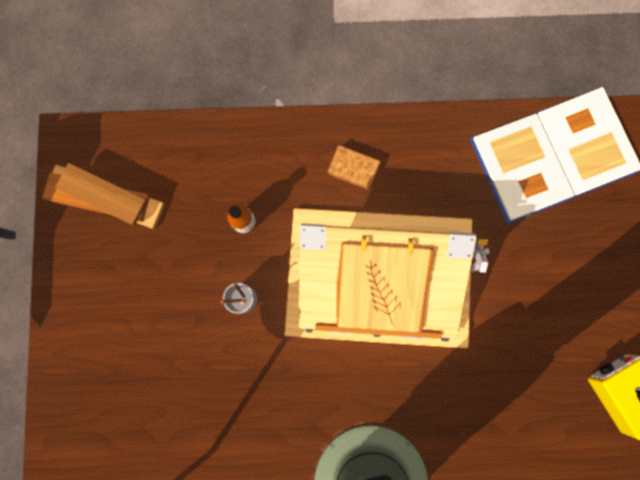

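The views agree with the geometry: the left corner plate is at top-view (313,237) and the right at (461,246), with the scale and rider at about (482,255). Rest yaw is about -0.087, slope about 35° now and about 21.6° at the mark. I'll press the left corner, which is clear of the scale.

First I'll raise the tool, turn it to the board's yaw and shut the fingers.

```bash
python3 -m jog '[[[0,0,-20,0,0,0.126,0],[0,0,-20,0,0,0.126,0],[0,0,-20,0,0,0.126,0],[0,0,-10,0,0,0.128,0],[40,-30,0,0,0,0,0]]]' 20
python3 -m jog '[[[40,-30,0,0,0,0,0],[40,-30,0,0,0,0,0],[30,-30,0,0,0,0,0],[0,0,0,0,0,0,0],[0,0,0,0,0,0,0]]]'
cat > h.py <<'E'
from workcell import bot
import numpy as np,cv2
from scipy.spatial.transform import Rotation as R
def look(cams=("scene","top"),qs=("pointer_tip","index_mark"),n=1,save=None):
    for c in cams:
        for i in range(n):
            f=bot.grab_frame(c)
            for q in qs: print(c,q,[(np.round(d["xyz"],4),round(d["conf"],2)) for d in bot.spot_point(q,f)[:2]])
        if save: cv2.imwrite(f"pics/{c}{save}.png",f["img"][:,:,::-1])
    return f
E
python3 -c "
from h import *
s=bot.observe();print(s['position'],s['tool_rot'])
look(('wrist','scene','top'),('pointer_tip','index_mark','corner_right'),save='1')"
```

```text
clock: 1.6
position: [0.2919, -0.5479, 0.3757]
tool_rot: [3.137, 0.001, -0.101]
force: [1.6, -1.1, -0.1]
grip_width: 0.0123
finger_force: 0.0
clock: 2.1
position: [0.4147, -0.4639, 0.3738]
tool_rot: [-3.142, 0.0, -0.085]
force: [-0.5, -1.0, 0.5]
grip_width: -0.0
finger_force: 0.0
[ 0.41467532 -0.46390419  0.37382927] [-3.14151099e+00  1.54808273e-04 -8.53281478e-02]
wrist pointer_tip []
wrist index_mark [(array([ 0.5602, -0.2574,  0.1305]), 0.61)]
wrist corner_right []
scene pointer_tip [(array([ 0.5338, -0.2476,  0.1841]), 0.8)]
scene index_mark [(array([ 0.5626, -0.2559,  0.129 ]), 0.56)]
scene corner_right [(array([ 0.5431, -0.1994,  0.1902]), 0.6)]
top pointer_tip [(array([ 0.5323, -0.256 ,  0.1816]), 0.8), (array([ 0.4554, -0.0329,  0.1453]), 0.72)]
top index_mark []
top corner_right [(array([ 0.5439, -0.1989,  0.1951]), 0.96), (array([ 0.4546, -0.0342,  0.1497]), 0.25)]
```

View pics/wrist1.png

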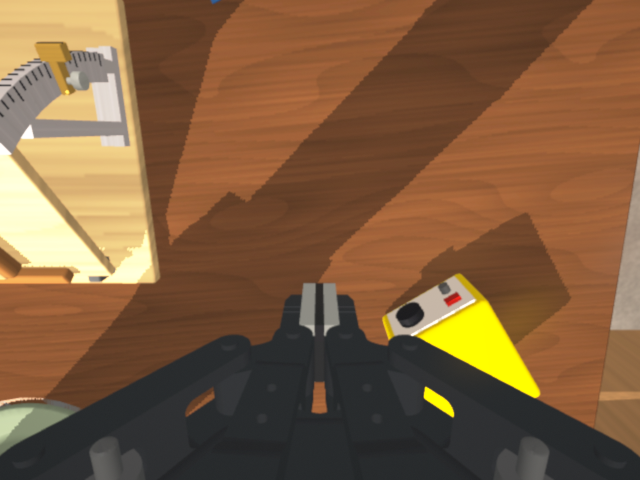

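The wrist view shows the rider on the scale rim at (55,60), with the pointer outside the frame. I'll get one closer look on the way across.

```bash
python3 -m jog '[[[10,-40,0,0,0,0,0],[0,-40,0,0,0,0,0],[0,-40,0,0,0,0,0],[0,0,0,0,0,0,0],[0,0,0,0,0,0,0]]]'
python3 -c "
from h import *
s=bot.observe();print(s['position'],s['tool_rot'])
look(('wrist',),('pointer_tip','index_mark','corner_right'),n=2,save='2')"
```

```text
clock: 3.2
position: [0.4347, -0.3453, 0.3743]
tool_rot: [3.141, -0.001, -0.086]
force: [0.0, 0.7, 0.2]
grip_width: 0.0001
finger_force: 0.0
[ 0.43470237 -0.34532677  0.37432552] [ 3.14121025e+00 -5.83250376e-04 -8.58289212e-02]
wrist pointer_tip [(array([ 0.5346, -0.2532,  0.1811]), 0.68)]
wrist index_mark [(array([ 0.559 , -0.2593,  0.1274]), 0.68), (array([ 0.5336, -0.2498,  0.1818]), 0.54)]
wrist corner_right [(array([ 0.5368, -0.1975,  0.1946]), 0.68)]
wrist pointer_tip [(array([ 0.5356, -0.2524,  0.1837]), 0.93)]
wrist index_mark [(array([ 0.5601, -0.2597,  0.1307]), 0.8)]
wrist corner_right [(array([ 0.5379, -0.1983,  0.1952]), 0.6)]
```

View pics/wrist2.png

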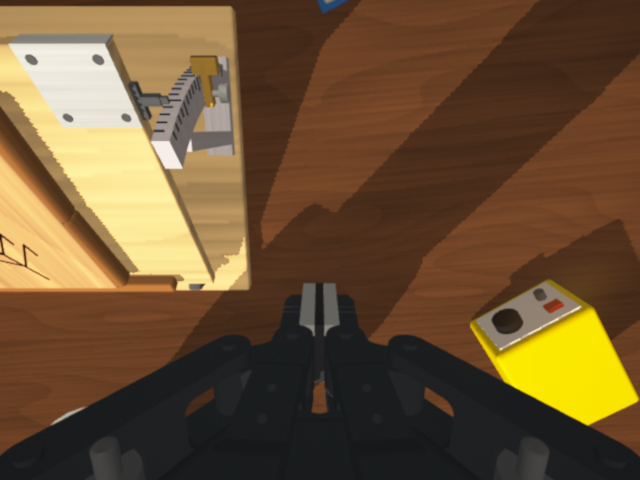

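The pointer is at (150,100) and the rider at (207,78), so this viewpoint works well for checking later. The pointer has to drop about 53 mm. Crossing to the left corner now.

```bash
python3 -m jog '[[[10,-45,0,0,0,0,0],[10,-48,0,0,0,0,0],[10,-48,0,0,0,0,0],[10,-48,0,0,0,0,0],[10,-48,0,0,0,0,0]]]'
python3 -m jog '[[[10,-48,0,0,0,0,0],[10,-48,0,0,0,0,0],[10,-48,0,0,0,0,0],[10,-48,0,0,0,0,0],[4,-39,0,0,0,0,0]]]'
python3 -m jog '[[[0,0,20,0,0,0,0],[0,0,20,0,0,0,0],[0,0,10,0,0,0,0],[0,0,0,0,0,0,0],[0,0,0,0,0,0,0]]]'
python3 -c "
from h import *
look(('wrist','top'),('corner_left',))"
```

```text
clock: 4.1
position: [0.5052, -0.1124, 0.3741]
tool_rot: [3.142, -0.0, -0.088]
force: [2.2, -0.1, -0.2]
grip_width: 0.0002
finger_force: 0.0
clock: 4.6
position: [0.5694, 0.1148, 0.3737]
tool_rot: [-3.141, 0.0, -0.086]
force: [0.9, -0.6, -0.3]
grip_width: 0.0001
finger_force: 0.0
clock: 5.1
position: [0.5692, 0.1119, 0.3246]
tool_rot: [-3.141, -0.001, -0.088]
force: [0.0, -0.1, 0.6]
grip_width: -0.0002
finger_force: 0.0
wrist corner_left [(array([0.5706, 0.1125, 0.1928]), 0.66)]
top corner_left [(array([ 0.532 , -0.2531,  0.1779]), 0.59)]
```

```bash
python3 -m jog '[[[0,0,20,0,0,0,0],[0,0,20,0,0,0,0],[0,0,5,0,0,0,0],[0,0,5,0,0,0,0],[0,0,0,0,0,0,0]]]'
python3 -m jog '[[[1,0,4,0,0,0,0],[2,0,4,0,0,0,0],[2,0,4,0,0,0,0],[2,0,4,0,0,0,0],[2,0,4,0,0,0,0]]]'
python3 -c "
from h import *
look(('scene','top'))"
```

```text
clock: 5.8
position: [0.569, 0.1122, 0.2741]
tool_rot: [-3.142, -0.0, -0.087]
force: [-0.1, 0.5, 0.1]
grip_width: -0.0002
finger_force: 0.0
clock: 6.3
position: [0.5789, 0.1116, 0.2552]
tool_rot: [-3.141, -0.003, -0.087]
force: [-0.3, 0.0, 13.0]
grip_width: 0.0001
finger_force: 5.6
scene pointer_tip [(array([ 0.5447, -0.2514,  0.1645]), 0.56), (array([ 0.5622, -0.2553,  0.1315]), 0.41)]
scene index_mark [(array([ 0.5624, -0.2551,  0.1304]), 0.6)]
top pointer_tip [(array([ 0.5391, -0.2543,  0.1632]), 0.94), (array([0.4518, 0.301 , 0.0036]), 0.2)]
top index_mark [(array([0.7764, 0.0171, 0.0024]), 0.68), (array([ 0.5609, -0.2585,  0.1329]), 0.45)]
```

Contact is good at 13 N; the pointer is about 33 mm above the mark. Pressing on in stages.

```bash
python3 -m jog '[[[2,0,5,0,0,0,0],[2,0,5,0,0,0,0],[2,0,5,0,0,0,0],[2,0,4,0,0,0,0],[1,0,2,0,0,0,0]]]'
python3 -c "
from h import *
look(('scene','top'),n=2)"
```

```text
clock: 7.1
position: [0.5878, 0.1107, 0.2338]
tool_rot: [-3.141, -0.003, -0.087]
force: [1.3, -1.3, 13.9]
grip_width: 0.0003
finger_force: 5.9
scene pointer_tip [(array([ 0.5551, -0.2545,  0.1487]), 0.78), (array([ 0.5424, -0.0348,  0.1259]), 0.7)]
scene index_mark [(array([ 0.5632, -0.2544,  0.1322]), 0.52)]
scene pointer_tip [(array([ 0.5546, -0.2532,  0.1499]), 0.96), (array([ 0.5609, -0.2008,  0.1579]), 0.38)]
scene index_mark [(array([0.4484, 0.3032, 0.0008]), 0.73), (array([ 0.5628, -0.2539,  0.1315]), 0.57)]
top pointer_tip [(array([ 0.5557, -0.2543,  0.1477]), 0.82)]
top index_mark [(array([ 0.5608, -0.2567,  0.1319]), 0.64)]
top pointer_tip []
top index_mark [(array([ 0.5609, -0.2602,  0.1321]), 0.46)]
```

```bash
python3 -m jog '[[[1,0,3,0,0,0,0],[1,0,3,0,0,0,0],[1,0,3,0,0,0,0],[1,0,2,0,0,0,0],[0,0,0,0,0,0,0]]]'
python3 -c "
from h import *
look(('scene','top'),n=2,save='3')
cv2.imwrite('pics/crop3.png',cv2.resize(cv2.imread('pics/scene3.png')[90:200,190:300],None,fx=5,fy=5,interpolation=2))"
```

```text
clock: 8.2
position: [0.5918, 0.1104, 0.2228]
tool_rot: [-3.141, -0.003, -0.087]
force: [0.8, -0.4, 8.3]
grip_width: -0.0004
finger_force: 3.5
scene pointer_tip [(array([ 0.5564, -0.2537,  0.1387]), 0.56)]
scene index_mark [(array([ 0.5619, -0.2547,  0.131 ]), 0.39)]
scene pointer_tip [(array([ 0.5608, -0.2515,  0.1403]), 0.9)]
scene index_mark [(array([ 0.5621, -0.2549,  0.1323]), 0.49)]
top pointer_tip [(array([ 0.5562, -0.254 ,  0.1346]), 0.94)]
top index_mark [(array([ 0.5589, -0.2552,  0.1329]), 0.43)]
top pointer_tip [(array([ 0.5597, -0.2552,  0.1385]), 0.7)]
top index_mark [(array([ 0.5618, -0.2546,  0.1334]), 0.67)]
```

View pics/crop3.png

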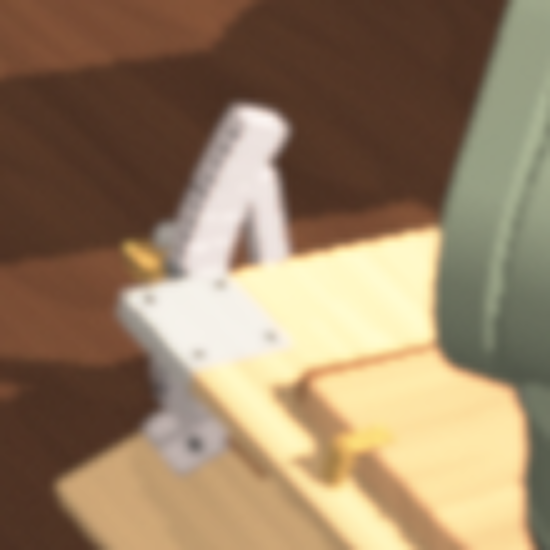

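The scene view hides the pointer behind the plate. I'll let go and look from the good wrist viewpoint.

```bash
python3 -m jog '[[[0,0,-20,0,0,0,0],[0,0,-45,0,0,0,0],[0,0,-45,0,0,0,0],[0,0,-35,0,0,0,0],[-10,48,-5,0,0,0,0]]]'
python3 -m jog '[[[-10,48,0,0,0,0,0],[-10,48,0,0,0,0,0],[-10,48,0,0,0,0,0],[-10,48,0,0,0,0,0],[-10,48,0,0,0,0,0]]]'
python3 -m jog '[[[-10,48,0,0,0,0,0],[-10,45,0,0,0,0,0],[-20,45,0,0,0,0,0],[-20,20,0,0,0,0,0],[0,0,0,0,0,0,0]]]'
python3 -m jog '[[[0,0,0,0,0,0,0],[0,0,0,0,0,0,0]]]'
python3 -c "
from h import *
s=bot.observe();print(s['position'],s['tool_rot'])
f=look(('wrist',),n=3,save='4')
print(f['intrinsics'],f['tool_from_camera'])
im=cv2.imread('pics/wrist4.png')[20:170,100:300]
cv2.imwrite('pics/crop4.png',cv2.resize(im,None,fx=4,fy=4,interpolation=2))"
```

```text
clock: 9.3
position: [0.578, 0.0684, 0.3758]
tool_rot: [-3.137, -0.006, -0.08]
force: [0.6, -0.9, -0.9]
grip_width: 0.0004
finger_force: 0.0
clock: 9.8
position: [0.5049, -0.1732, 0.3721]
tool_rot: [3.142, -0.0, -0.087]
force: [1.0, 0.4, 0.5]
grip_width: -0.0
finger_force: 0.0
clock: 10.3
position: [0.4293, -0.3268, 0.3719]
tool_rot: [3.141, 0.001, -0.093]
force: [0.3, 0.2, -0.3]
grip_width: 0.0003
finger_force: 0.0
clock: 10.5
position: [0.4331, -0.3227, 0.3719]
tool_rot: [-3.141, -0.0, -0.086]
force: [0.1, -0.1, -0.8]
grip_width: -0.0
finger_force: 0.0
[ 0.43313683 -0.3226623   0.37186876] [-3.14116566e+00 -2.31059008e-04 -8.57666872e-02]
wrist pointer_tip [(array([ 0.5603, -0.2515,  0.143 ]), 0.59)]
wrist index_mark []
wrist pointer_tip [(array([ 0.5584, -0.2547,  0.1398]), 0.64)]
wrist index_mark [(array([ 0.5602, -0.2578,  0.1297]), 0.57)]
wrist pointer_tip [(array([ 0.561 , -0.2538,  0.1416]), 0.73)]
wrist index_mark [(array([ 0.5618, -0.2577,  0.1301]), 0.88)]
[[362.65634265   0.         318.92135381]
 [  0.         362.65634265 235.88107007]
 [  0.           0.           1.        ]] [[-8.50754156e-04 -9.58634700e-01 -2.84637996e-01  7.26020953e-02]
 [ 9.99999378e-01 -1.02068150e-03  4.48664891e-04 -2.89704254e-04]
 [-7.20630470e-04 -2.84637437e-01  9.58634972e-01 -6.98013513e-02]
 [ 0.00000000e+00  0.00000000e+00  0.00000000e+00  1.00000000e+00]]
```

View pics/crop4.png

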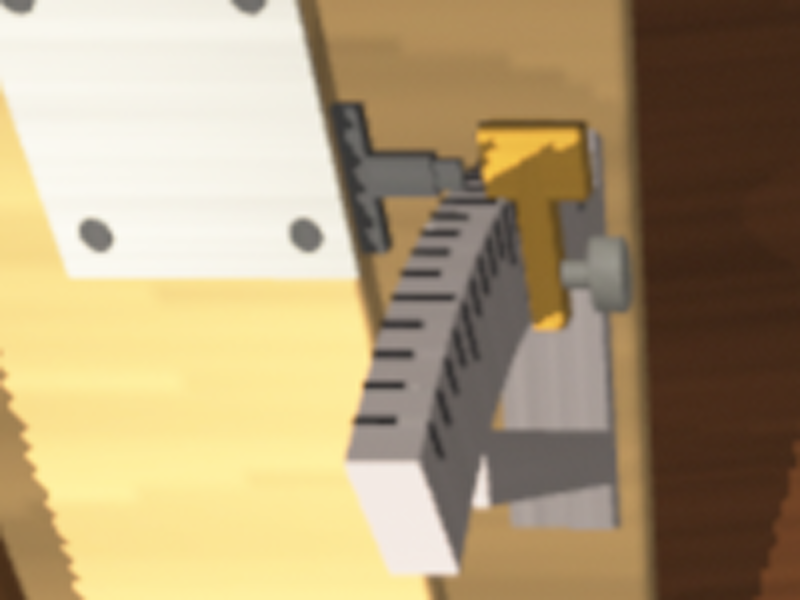

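The pointer (crop 465,180) sits just above the rider (crop 535,160). The wrist figures put it about 11 mm above the mark; the earlier fixed-camera figures said about 6 mm. I'll go back and press about 7 mm more, then look again.

```bash
python3 -m jog '[[[12,-48,0,0,0,0,0],[12,-48,0,0,0,0,0],[12,-48,0,0,0,0,0],[12,-48,0,0,0,0,0],[12,-48,0,0,0,0,0]]]'
python3 -m jog '[[[15,-48,0,0,0,0,0],[15,-48,0,0,0,0,0],[15,-48,0,0,0,0,0],[16,-48,0,0,0,0,0],[0,-13,0,0,0,0,0]]]'
python3 -m jog '[[[0,0,45,0,0,0,0],[0,0,45,0,0,0,0],[0,0,35,0,0,0,0],[0,0,10,0,0,0,0],[0,0,0,0,0,0,0]]]'
```

```text
clock: 11.45
position: [0.5133, -0.0878, 0.3721]
tool_rot: [3.142, -0.0, -0.087]
force: [0.6, -1.1, -0.9]
grip_width: 0.0002
finger_force: 0.0
clock: 11.95
position: [0.5919, 0.1134, 0.3713]
tool_rot: [-3.139, 0.001, -0.082]
force: [-1.0, -0.0, -0.2]
grip_width: 0.0001
finger_force: 0.0
clock: 12.45
position: [0.5909, 0.1076, 0.2363]
tool_rot: [3.141, 0.002, -0.087]
force: [0.9, 0.6, 0.6]
grip_width: -0.0001
finger_force: 0.0
```

```bash
python3 -m jog '[[[0,0,6,0,0,0,0],[0,0,5,0,0,0,0],[0,0,2,0,0,0,0],[0,0,0,0,0,0,0],[0,0,0,0,0,0,0]]]'
python3 -m jog '[[[1,0,2,0,0,0,0],[1,0,2,0,0,0,0],[1,0,3,0,0,0,0],[0,0,0,0,0,0,0],[0,0,0,0,0,0,0]]]'
python3 -c "
from h import *
look(('top','scene'),n=2)"
```

```text
clock: 12.95
position: [0.5913, 0.1078, 0.2243]
tool_rot: [-3.141, -0.001, -0.087]
force: [0.5, -0.6, 0.2]
grip_width: -0.0006
finger_force: 0.0
clock: 13.45
position: [0.5946, 0.1076, 0.2174]
tool_rot: [-3.141, -0.001, -0.087]
force: [1.0, 0.4, 6.8]
grip_width: 0.0001
finger_force: 2.7
top pointer_tip [(array([ 0.5612, -0.2569,  0.1316]), 0.57)]
top index_mark [(array([ 0.5621, -0.2594,  0.1313]), 0.65)]
top pointer_tip [(array([ 0.5608, -0.2569,  0.1304]), 0.65)]
top index_mark [(array([ 0.56  , -0.2591,  0.1281]), 0.51)]
scene pointer_tip [(array([ 0.561 , -0.2509,  0.1333]), 0.87)]
scene index_mark [(array([ 0.5602, -0.254 ,  0.1306]), 0.51)]
scene pointer_tip [(array([ 0.5632, -0.2517,  0.1343]), 0.81), (array([ 0.5464, -0.0394,  0.1105]), 0.45)]
scene index_mark [(array([ 0.5623, -0.2593,  0.1317]), 0.51)]
```

```bash
python3 -m jog '[[[0,0,-20,0,0,0,0],[0,0,-45,0,0,0,0],[0,0,-45,0,0,0,0],[0,0,-40,0,0,0,0],[-15,48,-5,0,0,0,0]]]' >/dev/null
python3 -m jog '[[[-15,48,0,0,0,0,0],[-15,48,0,0,0,0,0],[-15,48,0,0,0,0,0],[-15,48,0,0,0,0,0],[-15,48,0,0,0,0,0]]]' >/dev/null
python3 -m jog '[[[-15,48,0,0,0,0,0],[-10,45,0,0,0,0,0],[-10,45,0,0,0,0,0],[0,20,0,0,0,0,0],[0,0,0,0,0,0,0]]]'
python3 -m jog '[[[0,0,0,0,0,0,0],[0,0,0,0,0,0,0]]]'
python3 -c "
from h import *
f=look(('wrist',),n=4,save='5')
im=cv2.imread('pics/wrist5.png')[20:170,100:300]
cv2.imwrite('pics/crop5.png',cv2.resize(im,None,fx=4,fy=4,interpolation=2))"
```

```text
clock: 15.55
position: [0.4305, -0.3266, 0.3718]
tool_rot: [3.141, 0.0, -0.092]
force: [-0.3, 1.6, -0.5]
grip_width: -0.0002
finger_force: 0.0
clock: 15.75
position: [0.4321, -0.3227, 0.3719]
tool_rot: [-3.141, -0.0, -0.086]
force: [0.8, 0.5, 0.0]
grip_width: 0.0002
finger_force: 0.0
wrist pointer_tip [(array([ 0.561 , -0.2523,  0.1361]), 0.67)]
wrist index_mark [(array([ 0.5616, -0.2613,  0.134 ]), 0.69)]
wrist pointer_tip [(array([ 0.563 , -0.2503,  0.1362]), 0.79)]
wrist index_mark [(array([ 0.5599, -0.2556,  0.1328]), 0.89)]
wrist pointer_tip [(array([ 0.5627, -0.2519,  0.1362]), 0.58)]
wrist index_mark [(array([ 0.561, -0.256,  0.133]), 0.8)]
wrist pointer_tip [(array([ 0.5605, -0.2551,  0.1366]), 0.63)]
wrist index_mark [(array([ 0.5587, -0.2598,  0.13  ]), 0.68)]
```

View pics/crop5.png

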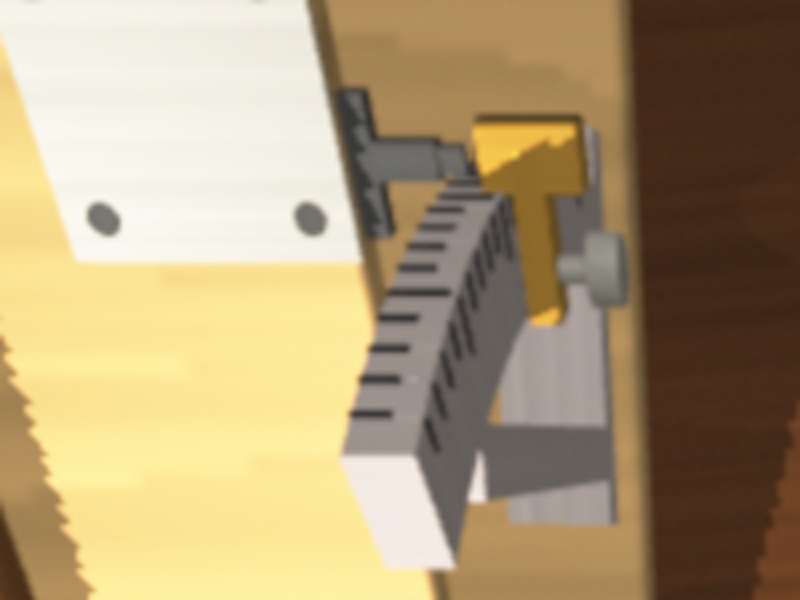

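Wrist figures now: pointer z ≈ 0.1363, index ≈ 0.1315, so about 5 mm is left. The last press of 5.4 mm moved the pointer 5.2 mm, so I'll press to TCP z ≈ 0.2130.

```bash
python3 -m jog '[[[12,-48,0,0,0,0,0],[12,-48,0,0,0,0,0],[12,-48,0,0,0,0,0],[12,-48,0,0,0,0,0],[12,-48,0,0,0,0,0]]]' >/dev/null
python3 -m jog '[[[15,-48,0,0,0,0,0],[15,-48,0,0,0,0,0],[16,-48,0,0,0,0,0],[16,-48,0,0,0,0,0],[0,-14,0,0,0,0,0]]]'
python3 -m jog '[[[0,0,45,0,0,0,0],[0,0,45,0,0,0,0],[0,0,45,0,0,0,0],[2,0,12,0,0,0,0],[0,0,0,0,0,0,0]]]'
python3 -m jog '[[[0,0,2,0,0,0,0],[0,0,2,0,0,0,0],[0,0,0,0,0,0,0],[0,0,0,0,0,0,0]]]'
```

```text
clock: 17.35
position: [0.5921, 0.1137, 0.3712]
tool_rot: [-3.14, 0.001, -0.082]
force: [-0.8, -0.3, -0.9]
grip_width: -0.0003
finger_force: 0.0
clock: 17.85
position: [0.5931, 0.1078, 0.224]
tool_rot: [3.141, 0.002, -0.088]
force: [-0.1, -0.1, 0.3]
grip_width: 0.0002
finger_force: 0.0
clock: 18.25
position: [0.5936, 0.1082, 0.2218]
tool_rot: [-3.141, -0.001, -0.087]
force: [-0.5, 0.5, 0.9]
grip_width: -0.0002
finger_force: 0.0
```

```bash
python3 -m jog '[[[0,0,2,0,0,0,0],[0,0,2,0,0,0,0],[1,0,1,0,0,0,0],[0,0,0,0,0,0,0],[0,0,0,0,0,0,0]]]'
```

```text
clock: 18.75
position: [0.5941, 0.1081, 0.216]
tool_rot: [3.142, 0.0, -0.087]
force: [-2.8, -0.3, 6.5]
grip_width: 0.0003
finger_force: 3.9
```

```bash
python3 -m jog '[[[0,0,1,0,0,0,0],[1,0,1,0,0,0,0],[0,0,1,0,0,0,0],[0,0,0,0,0,0,0],[0,0,0,0,0,0,0]]]'
```

```text
clock: 19.25
position: [0.5953, 0.108, 0.2132]
tool_rot: [-3.142, -0.0, -0.087]
force: [-3.7, 0.1, 9.2]
grip_width: -0.0002
finger_force: 4.7
```

```bash
python3 -c "
from h import *
look(('top','scene'),n=2)"
python3 -m jog '[[[0,0,-20,0,0,0,0],[0,0,-45,0,0,0,0],[0,0,-45,0,0,0,0],[0,0,-45,0,0,0,0],[-15,48,-4,0,0,0,0]]]' >/dev/null
python3 -m jog '[[[-15,48,0,0,0,0,0],[-15,48,0,0,0,0,0],[-15,48,0,0,0,0,0],[-15,48,0,0,0,0,0],[-15,48,0,0,0,0,0]]]' >/dev/null
python3 -m jog '[[[-15,48,0,0,0,0,0],[-10,45,0,0,0,0,0],[-10,45,0,0,0,0,0],[0,20,0,0,0,0,0],[0,0,0,0,0,0,0]]]' >/dev/null
python3 -m jog '[[[0,0,0,0,0,0,0],[0,0,0,0,0,0,0]]]'
python3 -c "
from h import *
f=look(('wrist',),n=5,save='6')
im=cv2.imread('pics/wrist6.png')[20:170,100:300]
cv2.imwrite('pics/crop6.png',cv2.resize(im,None,fx=4,fy=4,interpolation=2))"
```

```text
top pointer_tip [(array([ 0.5641, -0.2576,  0.1289]), 0.94)]
top index_mark [(array([ 0.5621, -0.2584,  0.1311]), 0.4), (array([6.446e-01, 3.061e-01, 2.000e-04]), 0.16)]
top pointer_tip [(array([ 0.5621, -0.2532,  0.1286]), 0.76), (array([ 0.4945, -0.0332, -0.0012]), 0.73)]
top index_mark [(array([ 0.559 , -0.2582,  0.1305]), 0.59)]
scene pointer_tip [(array([ 0.5641, -0.2506,  0.1272]), 0.91)]
scene index_mark [(array([ 0.5601, -0.2529,  0.1325]), 0.65)]
scene pointer_tip [(array([ 0.5654, -0.253 ,  0.1291]), 0.79), (array([ 0.5617, -0.2555,  0.1308]), 0.64)]
scene index_mark [(array([ 0.5653, -0.2557,  0.1315]), 0.47), (array([0.4499, 0.3037, 0.0011]), 0.2)]
clock: 21.55
position: [0.4331, -0.3224, 0.3717]
tool_rot: [-3.141, 0.0, -0.086]
force: [0.7, 0.5, 0.1]
grip_width: 0.0
finger_force: 0.0
wrist pointer_tip [(array([ 0.5645, -0.2529,  0.1329]), 0.9), (array([ 0.4916, -0.0374,  0.0014]), 0.36)]
wrist index_mark [(array([ 0.5602, -0.2576,  0.1302]), 0.56)]
wrist pointer_tip [(array([ 0.5632, -0.2549,  0.1344]), 0.89)]
wrist index_mark [(array([ 0.5586, -0.2584,  0.1312]), 0.92)]
wrist pointer_tip [(array([ 0.5631, -0.2531,  0.1345]), 0.67)]
wrist index_mark [(array([ 0.5591, -0.2607,  0.1315]), 0.92)]
wrist pointer_tip [(array([ 0.5635, -0.2546,  0.1295]), 0.83)]
wrist index_mark [(array([ 0.5615, -0.2603,  0.1298]), 0.62)]
wrist pointer_tip [(array([ 0.5643, -0.2551,  0.1332]), 0.87)]
wrist index_mark []
```

View pics/crop6.png

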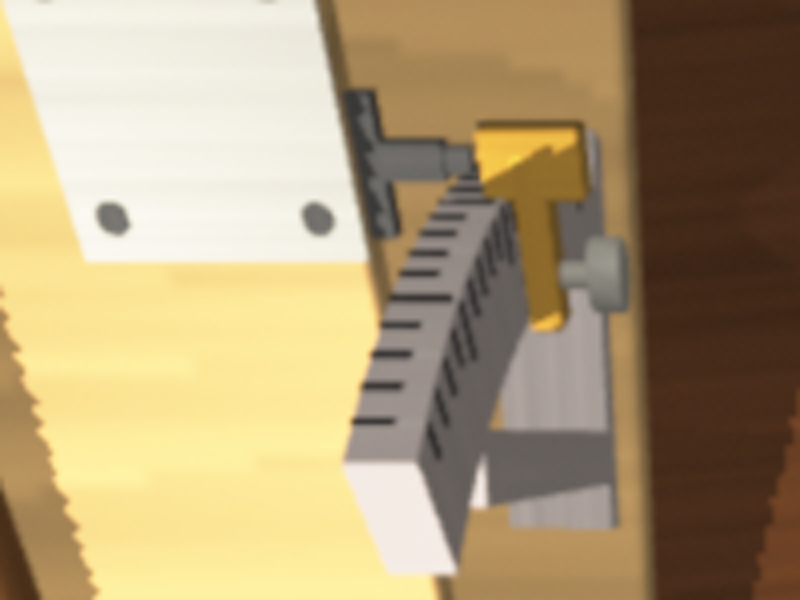

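Wrist now gives about +2 mm, while the fixed cameras gave -2 to -4 mm with the board still under load. One last check with the board released.

```bash
python3 -c "
from h import *
for c in ('scene','top','wrist'):
    P=[];I=[];C=[]
    for i in range(8):
        f=bot.grab_frame(c)
        for q,L,r in (('pointer_tip',P,(.563,-.254,.131)),('index_mark',I,(.561,-.257,.131)),('corner_left',C,(.593,.11,.137))):
            for d in bot.spot_point(q,f):
                if np.linalg.norm(np.array(d['xyz'])-r)<.02: L.append(d['xyz']);break
    for L in (P,I,C):
        if L: print(c,len(L),np.round(np.mean(L,0),4),np.round(np.std(L,0),4))
"
```

```text
scene 8 [ 0.563  -0.2536  0.1308] [0.001  0.0017 0.0007]
scene 8 [ 0.5616 -0.2552  0.1308] [0.0012 0.0016 0.0018]
scene 6 [0.6002 0.1118 0.1389] [0.0012 0.0013 0.0016]
top 8 [ 0.5631 -0.2557  0.1276] [0.001  0.0021 0.0012]
top 8 [ 0.5607 -0.2578  0.1307] [0.0011 0.0014 0.0019]
top 7 [0.6016 0.108  0.1408] [0.0009 0.0023 0.0013]
wrist 8 [ 0.564  -0.2529  0.132 ] [0.0014 0.0019 0.0013]
wrist 8 [ 0.5597 -0.2585  0.1307] [0.001  0.0009 0.0009]
```

The three released averages are 0, -3 and +1 mm, so the pointer is on the mark within tolerance. Handing in.

```bash
python3 -c "
from workcell import bot
print(bot.job_done())"
```

```text
the job is handed in; nothing more can be done
None
```

The board was pressed down at its left corner and let go; averaged over the three cameras, its pointer stands about 0.6 mm below the index mark (0, -3 and +1 mm individually). The job is handed in, but no verdict was returned.

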